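Find the loose hold-down bolt of the pan stand and hold its cap open

TASK

The pan stand's hold-down plate rattles: one of its three bolts, each under a hinged red cap, is loose. Tap on top of the caps until you find the one that gives way under the push, then take that cap by its knob and lift it about two thirds of the way open (some 60 degrees), leaving the other two caps shut and the things around undisturbed. Finish while still gripping the knob and holding the cap open, so that I can get a spanner on the bolt.

Things in the scene. Friction and masses are not known exactly. Their poses are not given: they have to be found in the camera images.
- plate: Aluminium hold-down plate fixed to the worktop, 285 mm deep, 220 mm wide (176 at the rear), 8 mm thick, with a cream lidded pan standing on its rear half. Origin: on the worktop, under the middle of the row of three bolts; its x axis points from the row back to the pan (its rim 74 mm and more behind the row, 115 mm high), its y axis runs along the row, z up. The three bolts stand at y = +80, 0 and -80 mm on it; which of them is loose differs from start to start.
- crown_left (a point): Top centre of the shut red cap at the +y end of the row (left for the robot), fixed to the plate, 52 mm above the worktop; axes as the plate's. Cap: disc 37 mm across on a grey sleeve, hinge axis along y, 22 mm behind (+x) and 10 mm below this point. Pushed here, a firm bolt does not yield; the loose one sinks 6 mm against a spring (moves from about 2 N, bottoms at 5 N) and comes back.
- knob_left (a point): Centre of the red lifting knob of the left cap while shut (does not follow the cap); axes as the plate's. A bar 17 mm in diameter, 16 mm long along y, flat ends, on a thin stalk; 66 mm above the worktop, 58 mm in front of the hinge axis and 24 mm above it. Gripped on its flat ends it can turn between the fingers as the cap swings up and back. 55 mm free below it, 64 mm to the next knob.
- crown_middle (a point): Top centre of the shut red cap at the middle of the row (middle for the robot), fixed to the plate, 52 mm above the worktop; axes as the plate's. Cap: disc 37 mm across on a grey sleeve, hinge axis along y, 22 mm behind (+x) and 10 mm below this point. Pushed here, a firm bolt does not yield; the loose one sinks 6 mm against a spring (moves from about 2 N, bottoms at 5 N) and comes back.
- knob_middle (a point): Centre of the red lifting knob of the middle cap while shut (does not follow the cap); axes as the plate's. A bar 17 mm in diameter, 16 mm long along y, flat ends, on a thin stalk; 66 mm above the worktop, 58 mm in front of the hinge axis and 24 mm above it. Gripped on its flat ends it can turn between the fingers as the cap swings up and back. 55 mm free below it, 64 mm to the next knob.
- crown_right (a point): Top centre of the shut red cap at the -y end of the row (right for the robot), fixed to the plate, 52 mm above the worktop; axes as the plate's. Cap: disc 37 mm across on a grey sleeve, hinge axis along y, 22 mm behind (+x) and 10 mm below this point. Pushed here, a firm bolt does not yield; the loose one sinks 6 mm against a spring (moves from about 2 N, bottoms at 5 N) and comes back.
- knob_right (a point): Centre of the red lifting knob of the right cap while shut (does not follow the cap); axes as the plate's. A bar 17 mm in diameter, 16 mm long along y, flat ends, on a thin stalk; 66 mm above the worktop, 58 mm in front of the hinge axis and 24 mm above it. Gripped on its flat ends it can turn between the fingers as the cap swings up and back. 55 mm free below it, 64 mm to the next knob.
- loose_bolt (a joint): How far the loose bolt with its cap is pressed down, m: 0 at rest, 0.006 at the bottom. It does not tell in which of the three places the loose bolt is.
- loose_cap (a joint): Opening angle of the cap over the loose bolt, rad: 0 shut, 1.4 wide open at its stop. A light spring (0.04 to 0.09 N m) shuts the cap whenever it is let go.
- firm_cap_1 (a joint): Opening angle of the cap over one of the firm bolts, rad: 0 shut, 1.4 wide open. Same spring.
- firm_cap_2 (a joint): Opening angle of the cap over the other firm bolt, rad: 0 shut, 1.4 wide open. Same spring.
- soup_tin_centre (a point): Centre of a soup tin, 57 mm in diameter, 72 mm high, upright to the right of the plate; not to be disturbed.
- salt_shaker_centre (a point): Centre of a salt shaker with a grey top, 44 mm in diameter, 90 mm high, upright farther to the right; not to be disturbed.

How it is judged (in metres and radians):
On the way, in this order (a step that is already met when the one before it is completed fails the run):
1. the loose bolt is tapped: its cap is pushed down at least 3 mm (value of joint loose_bolt above 0.003 m), for 0.05 s.
2. the cap of the loose bolt is lifted past half-way (value of joint loose_cap above 0.8 rad), for 0.2 s.
At the end, for the whole second after the job is handed in: The cap over the loose bolt is held open by the fingers, between 0.8 and 1.32 rad (46 and 76 degrees), with more than 0.5 N of contact, through the last second; the two other caps are shut (under 0.1 rad); soup tin and salt shaker are within 30 mm of where they stood (value of joint loose_cap between 0.8 and 1.32 rad and contact force between the fingers and loose_cap above 0.5 N and value of joint each of firm_cap_1, firm_cap_2 below 0.1 rad and distance of each of soup_tin_centre, salt_shaker_centre from where it was at the start of the episode below 0.03 m); the arm keeps its last pose, push and grip.
It fails at once if the cap of a firm bolt is lifted (more than 0.2 rad) (value of joint any of firm_cap_1, firm_cap_2 above 0.2 rad).
It fails at once if the soup tin or the salt shaker is moved 30 mm or more (distance of any of soup_tin_centre, salt_shaker_centre from where it was at the start of the episode above 0.03 m).
It also fails if it takes over 48 s, if anything falls off the work surface, if the arm or the gripper's body presses on something with over 40 N, if the wrist force passes 120 N, or if a joint passes its speed limit or range.

ROBOT

A 6-joint arm with a two-finger parallel gripper is mounted at the origin on a cart in front of the work surface, level with it; the furniture and walls round the work are solid. World frame = base frame: x ahead of the robot, y to its left, z up, the work surface at z = 0. Lengths are in mm, angles in rad, forces in N, time in s.
With the tool pointing down it reaches from about 350 to 800 mm from the base axis. Payload 7.3 kg.
Tool frame: the origin (TCP) lies at the very end of the fingers, on their centre line; the grasp point (between the pads) lies 19 mm behind it; z points along the fingers, y is the line along which they close (so a half turn about z gives the same grasp; the last joint's range is limited). The gripper opens to 85 mm and grips with 20 to 120 N. Pads are 22 mm wide; open, the fingers measure 114 mm over their backs; the gripper's body (76 mm by 85 mm) begins 54 mm behind the grasp point. The pads swing forward as they close: fully open they stand 13 mm farther back than shut.
Start: joints at [-1.326, 0.342, 1.524, -0, 1.275, -0.146], TCP at [200.011, -485.428, 231.322] pointing down, gripper open.
Joint ranges: [-2.53, 2.53], [-0.77, 2.02], [0.04, 2.7], [-1, 4.14], [0.28, 2.66], [-3.11, 3.11]. Speed limits (rad/s): [2.57, 2.57, 3.14, 3.14, 3.14, 3.14].

INTERFACE

Orientations are given as a unit quaternion [x, y, z, w].
In Python, from plant import manip gives the robot as it stands. The module is installed in compiled form; this text tells all that it offers.
- The arm moves only by the tool apply_moves, never from a script. Its arguments are lists of equal length, an entry for each row: "xyz": the shift along the tool's x, y, z in cm, a list of three; "turn": the turn, a rotation vector about the tool's x, y, z in degrees, a list of three; "jaw": the finger opening in cm, from 0 to 8.54. In form: {"xyz": [[x, y, z], ...], "turn": [[wx, wy, wz], ...], "jaw": [jaw, ...]}. A call has 1 to 5 rows; each row is the pose to reach, as a shift and turn from the pose commanded when the call began, along the tool's axes at that moment; what a row does not reach only later rows make up. A row lasts 1/8 s, in which the tool goes at most 62.5 mm and 10.7 degrees, less where a joint would pass 70% of its speed; a pose out of reach is approached as far as the arm can. A call with a gripper value outside its range is refused whole. The fingers move at their own pace and stop on an object; "squeeze" is the grip in N (left out, the last holds). Time passes only in rows, so rows that repeat a pose let the fingers close. It gives the time, the measured TCP pose, the force and the opening at its end, in the units of the state.
- manip.read_state(): the state, without advancing time (a new reading comes with each control period).
- manip.grab_frame(name): name is "side" or "top"; returns the picture (480x640x3 uint8, red, green, blue); there is no depth.
- manip.camera_model(name): a dict with "fx", "fy", "cx", "cy" (pixels), "rvec" (rotation vector, rad) and "tvec" (3), from world to camera coordinates, as OpenCV has them. Camera axes: x right, y down, z forward; pixel columns grow to the right and rows downward; lengths in mm; the calibration is good to about 2 mm. A picture is of the moment at which its call begins. camera_model takes no time and is no camera call.
- manip.hand_in(): hands the job in, once; it reports no verdict.
Trained networks look in the newest picture that a camera, given by its name, has taken for a name from the list of things; names that differ only in an ending like _2 or _b are one class to them, and where a whole thing is asked for, a point or a joint stands for the part that bears it (a point fixed in the world has none). Each returns a list of dicts, best first, with "p" (0 to 1); they miss things now and then, are a little off and sometimes report something else, mostly with a low value. They report only what shows in the picture. A call takes as long as a camera call.
- manip.spot_in(query, camera): "box" ([left, top, width, height] in pixels, round what is visible of it).
The state is a dict: "time_s": time; "joint_pos": joint angles; "joint_vel": joint speeds; "effort": joint torques, N m; "position": TCP position; "orientation": TCP orientation; "ft_force": force on the tool from outside, world axes, zero at the start; "ft_torque": the same for the moment, N m; "finger_gap": finger opening in mm.
Only numpy, scipy, OpenCV 4.12 (cv2) and the standard library are available. Lean on these libraries where they do the work, as an engineer would, in place of code of your own. Each camera call takes 0.05 s, during which the arm holds its last target. There are 200 camera calls.

## Working session

There is one attempt and no reset: what is moved stays moved. The work goes in short steps, Python scripts to look and compute and a tool call to move; the robot and the scene stay as the last step left them, time stands still between calls to the robot, and variables do not carry over. Pictures are saved under pics/ and viewed, on a budget of 10 in all, crops included, one or two more only if the job needs it, and the job is handed in when it is done.

Besides the shell and the picture viewer there is one more tool, called after "Emit:" in YAML: its name, and indented under it one key for each argument. apply_moves: Moves the arm, as the interface text tells. Its arguments: {"type":"object","properties":{"xyz":{"type":"array","items":{"type":"array","items":{"type":"number"}}},"turn":{"type":"array","items":{"type":"array","items":{"type":"number"}}},"jaw":{"type":"array","items":{"type":"number"}},"squeeze":{"type":"number"}},"required":["xyz","turn","jaw"]}

```bash
mkdir -p pics; python3 - <<'E'
from plant import manip
import cv2,numpy as np
s=manip.read_state();print(s['time_s'],s['position'],s['orientation'],s['ft_force'],s['finger_gap'])
for c in('side','top'):
    cv2.imwrite(f'pics/{c}0.png',manip.grab_frame(c)[:,:,::-1])
    m=manip.camera_model(c);print(c,m)
    for q in('knob_left','crown_left','plate','soup_tin_centre'):
        print(q,[(round(d['p'],2),[round(v) for v in d['box']]) for d in manip.spot_in(q,c)[:4]])
E
```

```text
0.0 [ 199.89188699 -485.0137926   230.62504863] [ 9.80972006e-01  1.94147630e-01 -5.09449320e-05 -7.87065957e-04] [-0.77251502 -0.0423179  -0.10973594] 85.3826783912578
side {'fx': 515.042252972206, 'fy': 515.042252972206, 'cx': 323.6882720638761, 'cy': 235.96083101235928, 'rvec': array([ 0.62589044, -2.38702331,  1.49331598]), 'tvec': array([497.08296631, 143.22067715, 871.96886064])}
knob_left [(0.57, [140, 197, 183, 142])]
crown_left [(0.92, [140, 196, 185, 141]), (0.72, [285, 248, 38, 16])]
plate [(0.8, [134, 198, 190, 138])]
soup_tin_centre [(0.98, [362, 215, 27, 42]), (0.33, [139, 197, 186, 140])]
top {'fx': 582.3741679700393, 'fy': 582.3741679700393, 'cx': 331.29645513738836, 'cy': 249.8572553862208, 'rvec': array([ 2.14649256, -2.12518845,  0.19078249]), 'tvec': array([  90.96016603,  529.28435119, 1036.38639634])}
knob_left [(0.72, [202, 116, 166, 157])]
crown_left [(0.84, [205, 111, 163, 162])]
plate [(0.93, [206, 115, 164, 155]), (0.49, [208, 233, 17, 37])]
soup_tin_centre [(0.61, [374, 269, 39, 30])]
```

View pics/side0.png

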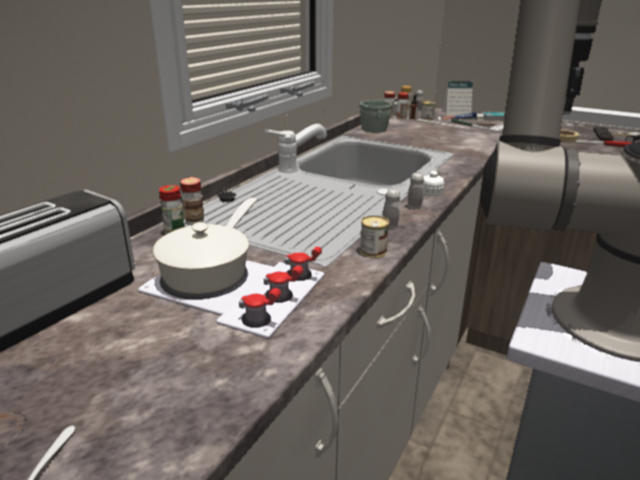

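View pics/top0.png

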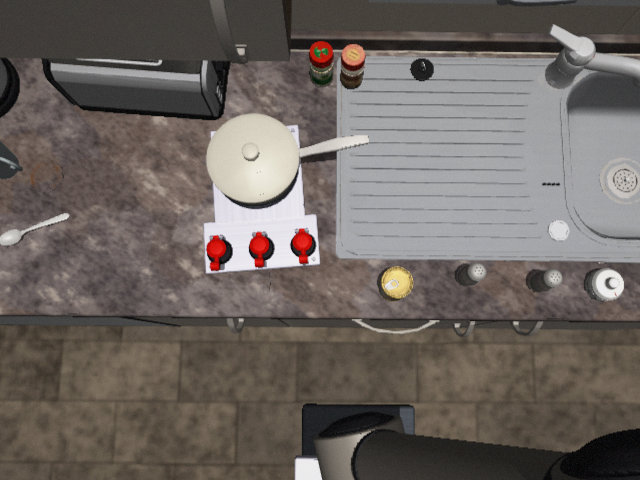

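The side view shows the red caps at about (257,305), (279,285) and (300,263). In the top view they are at (217,247), (260,246) and (302,243), with the knobs toward the robot. The tin is at top (397,283) and the shaker at top (470,273). I'll fit the plate pose to the red masks in both views.

```bash
cat > fit.py <<'E'
from plant import manip
import cv2,numpy as np
from scipy.optimize import minimize
def proj(P,m): return cv2.projectPoints(np.float64(P).reshape(-1,1,3),m['rvec'],m['tvec'],np.array([[m['fx'],0,m['cx']],[0,m['fy'],m['cy']],[0,0,1.]]),None)[0].reshape(-1,2)
def ray(uv,m,z):
    R=cv2.Rodrigues(m['rvec'])[0];C=-R.T@m['tvec'];d=R.T@np.array([(uv[0]-m['cx'])/m['fx'],(uv[1]-m['cy'])/m['fy'],1]);return C+d*(z-C[2])/d[2]
def w(p,L):
    c,s=np.cos(p[2]),np.sin(p[2]);L=np.atleast_2d(L);return np.c_[p[0]+c*L[:,0]-s*L[:,1],p[1]+s*L[:,0]+c*L[:,1],L[:,2]]
E
cat > a.py <<'E'
from fit import *
a=np.linspace(0,2*np.pi,24)
M={c:manip.camera_model(c) for c in('side','top')}
roi={'top':(195,225,325,275),'side':(235,240,330,330)}
red={}
for c in M:
    im=cv2.imread(f'pics/{c}0.png').astype(int);r=(im[:,:,2]>110)&(im[:,:,1]<70)&(im[:,:,0]<80)
    k=np.zeros_like(r);x0,y0,x1,y1=roi[c];k[y0:y1,x0:x1]=1;red[c]=cv2.resize((r&k).astype(np.uint8)*255,None,fx=4,fy=4,interpolation=cv2.INTER_LINEAR)>127
disc=[np.c_[18.5*np.cos(a),18.5*np.sin(a),0*a+z] for z in(44,52)]
knob=[np.c_[-36+8.5*np.cos(a),0*a+y,66+8.5*np.sin(a)] for y in(-8,8)]
def mask(p,c):
    o=np.zeros((1920,2560),np.uint8)
    for y in(-80,0,80):
        for part in(disc,knob):
            q=proj(w(p,np.vstack(part)+[0,y,0]),M[c]);cv2.fillConvexPoly(o,cv2.convexHull(np.int32(q*4+1.5)),1)
    return o>0
def cost(p,cs=('side','top')):
    return -sum((mask(p,c)&red[c]).sum()/(mask(p,c)|red[c]).sum() for c in cs)
L,R=ray((217,247),M['top'],52),ray((302,243),M['top'],52)
print(L,R,np.linalg.norm(L-R))
p0=np.array([*(L+R)[:2]/2,np.arctan2(-(L-R)[0],(L-R)[1])]);S=np.array([p0+d for d in([0,0,0],[8,0,0],[0,8,0],[0,0,.06])])
for cs in(('side','top'),('top',),('side',)):
    r=minimize(cost,p0,args=(cs,),method='Nelder-Mead',options=dict(initial_simplex=S,xatol=.05,fatol=1e-4));print(cs,r.x.round(3),r.fun)
    if len(cs)==2:p=r.x
for n,uv,z in(('tin',(397,281),72),('shaker',(476,270),90)):print(n,ray(uv,M['top'],z).round())
print(w(p,[[0,y,52] for y in(80,0,-80)]).round(1),w(p,[[-36,y,66] for y in(80,0,-80)]).round(1))
out=[]
for c in M:
    x0,y0,x1,y1=roi[c];im=cv2.resize(cv2.imread(f'pics/{c}0.png'),None,fx=4,fy=4)
    cs,_=cv2.findContours(mask(p,c).astype(np.uint8),0,2);cv2.drawContours(im,cs,-1,(0,255,0),1);out.append(cv2.resize(im[y0*4:y1*4,x0*4:x1*4],(520,280)))
cv2.imwrite('pics/fit.png',np.vstack(out))
E
python3 a.py
```

```text
[530.20012884 306.91801234  52.        ] [539.38617037 150.51272939  52.        ] 156.67480937096684
('side', 'top') [5.35390e+02 2.29622e+02 9.60000e-02] -1.2796934812440257
('top',) [5.36809e+02 2.30338e+02 9.00000e-02] -0.8433192555808233
('side',) [5.32642e+02 2.28389e+02 8.90000e-02] -0.5082407830011664
tin [468. -22.  72.]
shaker [ 487. -160.   90.]
[[527.7 309.3  52. ]
 [535.4 229.6  52. ]
 [543.  150.   52. ]] [[491.9 305.8  66. ]
 [499.6 226.2  66. ]
 [507.2 146.5  66. ]]
```

View pics/fit.png

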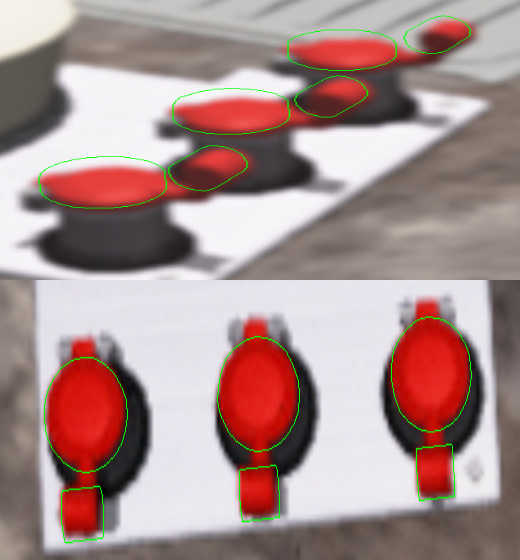

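The top-view fit sits well on the caps. The side view agrees to about 4 mm, so I take the pose as (536, 230, yaw 0.093). Next is a helper that turns a world target into tool shifts.

```bash
cat > go.py <<'E'
# usage: go.py lx ly z  (plate frame mm) -> shift in tool axes (cm) and turn (deg) to tool-down, x along plate x
import sys;from fit import *
from scipy.spatial.transform import Rotation as Ro
p=[536,230,.093]
s=manip.read_state();T=Ro.from_quat(s['orientation']);c,q=np.cos(p[2]),np.sin(p[2])
G=Ro.from_matrix(np.array([[c,q,0],[q,-c,0],[0,0,-1]]))
W=np.array([[c,q,0],[-q,c,0],[0,0,1]])
print('t',s['time_s'],'plate pos',(W@(s['position']-[p[0],p[1],0])).round(1),'F',W@s['ft_force'],'gap',s['finger_gap'])
for a in sys.argv[1:]:
    t=w(p,[float(v) for v in a.split(',')])[0]
    print(a,'world',t.round(1),'shift cm',(T.inv().apply(t-s['position'])/10).round(2),'turn',np.rad2deg((T.inv()*G).as_rotvec()).round(1))
E
python3 go.py 2,-80,150 2,-80,75
```

```text
t 0.5 plate pos [-401.  -681.1  231.3] F [-0.18675267  0.18880845  0.97863986] gap 85.21615303627212
2,-80,150 world [545.4 150.5 150. ] shift cm [ 56.16 -45.64   8.12] turn [ 0.   0.  17.1]
2,-80,75 world [545.4 150.5  75. ] shift cm [ 56.16 -45.64  15.62] turn [ 0.   0.  17.1]
```

Emit:
apply_moves:
  xyz:
    - [5, -4, 0]
    - [10, -8, 0]
    - [15, -12.2, 0]
    - [20, -16.2, 0]
    - [24, -19.5, 0]
  turn:
    - [0, 0, 3.4]
    - [0, 0, 6.8]
    - [0, 0, 10.2]
    - [0, 0, 13.6]
    - [0, 0, 17.1]
  jaw: [0, 0, 0, 0, 0]

```text
time_s: 1.12
position: [348.3, -211.9, 231.6]
orientation: [0.999, 0.045, 0.0, 0.0]
ft_force: [0.4, -0.5, -1.1]
finger_gap: -0.0
```

```bash
python3 go.py 2,-80,150 2,-80,75
```

```text
t 1.125 plate pos [-227.9 -422.6  231.6] F [ 0.34217481 -0.48649083 -1.08779187] gap -0.02682358261440168
2,-80,150 world [545.4 150.5 150. ] shift cm [ 22.88 -34.33   8.15] turn [ 0.  -0.  -0.2]
2,-80,75 world [545.4 150.5  75. ] shift cm [ 22.88 -34.34  15.65] turn [ 0.  -0.  -0.2]
```

Emit:
apply_moves:
  xyz:
    - [3.4, -5.1, 0]
    - [6.8, -10.2, 0]
    - [10.2, -15.3, 1.5]
    - [13.6, -20.4, 3]
    - [17, -25.5, 4.5]
  turn:
    - [0, 0, 0]
    - [0, 0, 0]
    - [0, 0, 0]
    - [0, 0, 0]
    - [0, 0, 0]
  jaw: [0, 0, 0, 0, 0]

```text
time_s: 1.75
position: [493.5, 56.3, 186.6]
orientation: [0.999, 0.046, 0.001, 0.0]
ft_force: [0.3, -0.7, 0.2]
finger_gap: 0.0
```

```bash
python3 go.py 2,-80,75 2,-80,60
```

```text
t 1.75 plate pos [ -58.5 -169.   186.6] F [ 0.19987208 -0.70764325  0.23200814] gap 0.042377866894785024
2,-80,75 world [545.4 150.5  75. ] shift cm [ 6.03 -8.91 11.16] turn [ 0.  -0.1 -0. ]
2,-80,60 world [545.4 150.5  60. ] shift cm [ 6.03 -8.91 12.66] turn [ 0.  -0.1 -0. ]
```

Emit:
apply_moves:
  xyz:
    - [3, -4.5, 2]
    - [6, -8.9, 4.5]
    - [6, -8.9, 8.5]
    - [6, -8.9, 12]
    - [6, -8.9, 12.6]
  turn:
    - [0, 0, 0]
    - [0, 0, 0]
    - [0, 0, 0]
    - [0, 0, 0]
    - [0, 0, 0]
  jaw: [0, 0, 0, 0, 0]

```text
time_s: 2.38
position: [542.5, 148.4, 58.5]
orientation: [0.999, 0.046, -0.002, 0.0]
ft_force: [-0.0, 0.4, 0.4]
finger_gap: 0.3
```

Emit:
apply_moves:
  xyz:
    - [0, 0, 0.3]
    - [0, 0, 0.5]
    - [0, 0, 0.7]
    - [0, 0, 0.8]
    - [0, 0, 0.9]
  turn:
    - [0, 0, 0]
    - [0, 0, 0]
    - [0, 0, 0]
    - [0, 0, 0]
    - [0, 0, 0]
  jaw: [0, 0, 0, 0, 0]

```text
time_s: 3.0
position: [544.3, 148.4, 52.0]
orientation: [0.999, 0.046, 0.0, 0.0]
ft_force: [-0.4, -0.8, 0.9]
finger_gap: 0.0
```

Emit:
apply_moves:
  xyz:
    - [0, 0, 0.1]
    - [0, 0, 0.2]
    - [0, 0, 0.3]
    - [0, 0, 0.3]
  turn:
    - [0, 0, 0]
    - [0, 0, 0]
    - [0, 0, 0]
    - [0, 0, 0]
  jaw: [0, 0, 0, 0]

```text
time_s: 3.5
position: [544.3, 148.5, 48.8]
orientation: [0.999, 0.046, 0.0, 0.0]
ft_force: [-0.2, -0.7, 2.7]
finger_gap: 0.6
```

Emit:
apply_moves:
  xyz:
    - [0, 0, 0.1]
    - [0, 0, 0.2]
    - [0, 0, 0.2]
  turn:
    - [0, 0, 0]
    - [0, 0, 0]
    - [0, 0, 0]
  jaw: [0, 0, 0]

```text
time_s: 3.88
position: [544.2, 148.5, 46.7]
orientation: [0.999, 0.046, 0.0, 0.0]
ft_force: [0.5, 0.9, 4.3]
finger_gap: 0.4
```

Emit:
apply_moves:
  xyz:
    - [0, 0, 0.1]
    - [0, 0, 0.2]
    - [0, 0, 0.2]
  turn:
    - [0, 0, 0]
    - [0, 0, 0]
    - [0, 0, 0]
  jaw: [0, 0, 0]

```text
time_s: 4.25
position: [544.3, 148.5, 45.6]
orientation: [0.999, 0.046, 0.0, 0.0]
ft_force: [-1.6, -0.3, 9.8]
finger_gap: -0.3
```

Emit:
apply_moves:
  xyz:
    - [0, 0, -2]
    - [0, 0, -5]
    - [0, 0, -5]
  turn:
    - [0, 0, 0]
    - [0, 0, 0]
    - [0, 0, 0]
  jaw: [0, 0, 0]

```text
time_s: 4.62
position: [545.2, 148.7, 96.3]
orientation: [0.999, 0.046, 0.002, -0.0]
ft_force: [0.1, -0.7, -0.2]
finger_gap: -0.0
```

```bash
python3 go.py 2,0,56 
```

```text
t 4.625 plate pos [  1.6 -81.8  96.3] F [ 0.01353277 -0.67023008 -0.20483429] gap -0.026084559248055687
2,0,56 world [538.  230.2  56. ] shift cm [ 0.02 -8.18  4.03] turn [-0.  -0.2 -0. ]
```

The right cap sank about 6 mm at 3–4 N, then bottomed out with a sharp rise in force, so it looks loose. I'll tap the middle cap once as a control.

Emit:
apply_moves:
  xyz:
    - [0, -4.2, 0]
    - [0, -8.2, 0]
    - [0, -8.2, 3]
    - [0, -8.2, 4.2]
    - [0, -8.2, 4.4]
  turn:
    - [0, 0, 0]
    - [0, 0, 0]
    - [0, 0, 0]
    - [0, 0, 0]
    - [0, 0, 0]
  jaw: [0, 0, 0, 0, 0]

```text
time_s: 5.25
position: [534.6, 230.2, 51.4]
orientation: [0.999, 0.046, -0.002, -0.0]
ft_force: [-12.2, 1.0, 25.1]
finger_gap: 0.1
```

Emit:
apply_moves:
  xyz:
    - [0, 0, 0.1]
    - [0, 0, 0.2]
    - [0, 0, 0.2]
  turn:
    - [0, 0, 0]
    - [0, 0, 0]
    - [0, 0, 0]
  jaw: [0, 0, 0]

```text
time_s: 5.62
position: [534.6, 230.2, 51.3]
orientation: [0.999, 0.046, -0.002, -0.0]
ft_force: [-13.6, 0.7, 28.0]
finger_gap: 0.0
```

The middle cap is firm: it stopped at 51.3 mm with 28 N. So the right cap is the loose one. I'll back off and go above its knob.

Emit:
apply_moves:
  xyz:
    - [0, 0, -2.5]
    - [0, 0, -6]
    - [-1.9, 4, -6]
    - [-3.7, 8, -6]
    - [-3.7, 8, -6]
  turn:
    - [0, 0, 0]
    - [0, 0, 0]
    - [0, 0, 0]
    - [0, 0, 0]
    - [0, 0, 0]
  jaw: [0, 0, 4, 4, 4]

```text
time_s: 6.25
position: [505.9, 144.3, 108.4]
orientation: [0.999, 0.044, -0.001, 0.0]
ft_force: [0.2, -0.6, -0.2]
finger_gap: 39.8
```

```bash
python3 go.py -36,-80,51; python3 - <<'E'
from fit import *
a=[]
for c,p in(('side',(507,146.5,66)),('top',(507,146.5,66))):
    im=manip.grab_frame(c)[:,:,::-1];u,v=np.int32(proj(p,manip.camera_model(c))[0]);a.append(cv2.resize(im[v-60:v+40,u-65:u+65],(520,400)) if c=='side' else cv2.resize(im[v-50:v+50,u-65:u+65],(520,400)))
cv2.imwrite('pics/k1.png',cv2.resize(np.vstack(a),(390,600)))
E
```

```text
t 6.25 plate pos [-37.9 -82.5 108.4] F [ 0.10085141 -0.56300337 -0.2028333 ] gap 39.791141927157035
-36,-80,51 world [507.6 147.   51. ] shift cm [ 0.2  -0.25  5.73] turn [ 0.   0.1 -0.3]
```

View pics/k1.png

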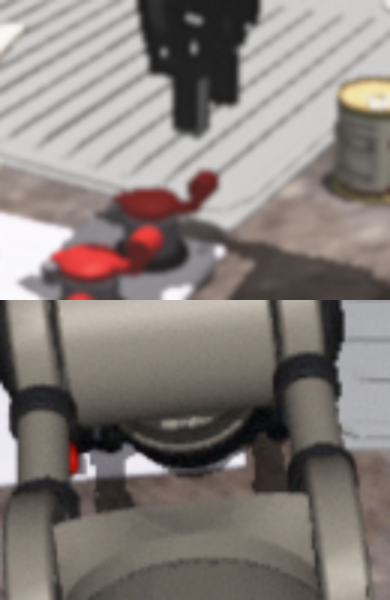

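In the side half the knob shows at crop (203,184), with the open fingers above it and in line. The top view is blocked by the arm. I'll go down and grip.

Emit:
apply_moves:
  xyz:
    - [0.2, -0.2, 2]
    - [0.2, -0.2, 4]
    - [0.2, -0.2, 5.7]
    - [0.2, -0.2, 5.8]
  turn:
    - [0, 0, 0]
    - [0, 0, 0]
    - [0, 0, 0]
    - [0, 0, 0]
  jaw: [4, 4, 4, 4]

```text
time_s: 6.85
position: [508.3, 149.8, 49.4]
orientation: [0.999, 0.047, -0.001, 0.0]
ft_force: [-0.6, -0.1, -0.4]
finger_gap: 40.0
```

Emit:
apply_moves:
  xyz:
    - [0, 0, 0]
    - [0, 0, 0]
    - [0, 0, 0]
    - [0, 0, 0]
  turn:
    - [0, 0, 0]
    - [0, 0, 0]
    - [0, 0, 0]
    - [0, 0, 0]
  jaw: [2, 0.8, 0.8, 0.8]
  squeeze: 25

```text
time_s: 7.35
position: [509.3, 148.9, 51.2]
orientation: [0.999, 0.046, 0.001, 0.0]
ft_force: [-0.3, -4.7, 0.9]
finger_gap: 15.5
```

```bash
python3 go.py -36,-80,50; python3 - <<'E'
from fit import *
im=manip.grab_frame('side')[:,:,::-1];cv2.imwrite('pics/k2.png',cv2.resize(im[200:320,230:390],(640,480)))
E
```

```text
t 7.35 plate pos [-34.1 -78.3  51.2] F [-0.70777314 -4.60736813  0.94437765] gap 15.519333526077142
-36,-80,50 world [507.6 147.   50. ] shift cm [-0.19  0.17  0.12] turn [ 0.  -0.1 -0. ]
```

View pics/k2.png

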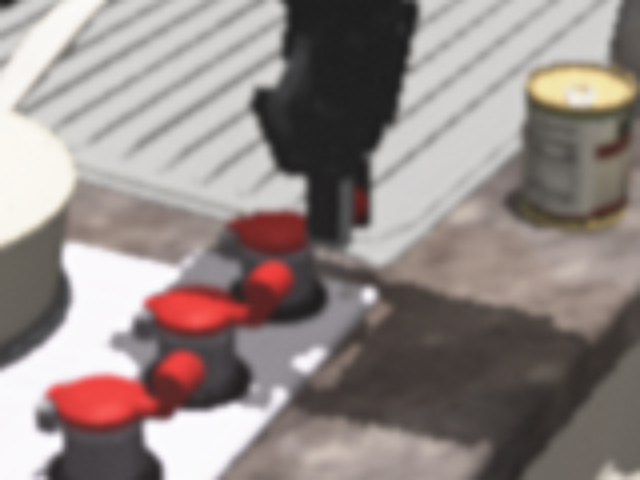

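The grip is on the knob with a gap of 15.5 mm. The knob seems a few mm in front of the pad centre, at (358,205) against the finger at about (330,210). I'll re-centre and grip again.

Emit:
apply_moves:
  xyz:
    - [0, 0, 0]
    - [-0.4, 0.15, 0]
    - [-0.4, 0.15, 0]
    - [-0.4, 0.15, 0]
    - [-0.4, 0.15, 0]
  turn:
    - [0, 0, 0]
    - [0, 0, 0]
    - [0, 0, 0]
    - [0, 0, 0]
    - [0, 0, 0]
  jaw: [2.6, 2.6, 2.6, 0.8, 0.8]

```text
time_s: 8.02
position: [504.9, 147.5, 50.7]
orientation: [0.999, 0.046, -0.0, -0.0]
ft_force: [-0.5, 0.9, 0.8]
finger_gap: 15.3
```

Emit:
apply_moves:
  xyz:
    - [0, 0, 0]
    - [0, 0, 0]
  turn:
    - [0, 0, 0]
    - [0, 0, 0]
  jaw: [0.8, 0.8]

```text
time_s: 8.28
position: [504.9, 147.5, 50.7]
orientation: [0.999, 0.046, -0.0, -0.0]
ft_force: [-0.5, 0.7, 0.1]
finger_gap: 15.4
```

```bash
python3 go.py -36,-80,50; python3 -c "
import numpy as np
h=np.array([22,42]);v=np.array([-58,24])
for d in range(0,66,5):
    a=-np.deg2rad(d);q=[v[0]*np.cos(a)-v[1]*np.sin(a),v[0]*np.sin(a)+v[1]*np.cos(a)];print(d,((np.array(q)-v)/10).round(2))"
```

```text
t 8.275 plate pos [-38.6 -79.3  50.7] F [-0.42390356  0.69952935  0.08515192] gap 15.422968799005496
-36,-80,50 world [507.6 147.   50. ] shift cm [0.26 0.07 0.07] turn [-0.  0. -0.]
0 [0. 0.]
5 [0.23 0.5 ]
10 [0.5  0.97]
15 [0.82 1.42]
20 [1.17 1.84]
25 [1.56 2.23]
30 [1.98 2.58]
35 [2.43 2.89]
40 [2.9  3.17]
45 [3.4 3.4]
50 [3.91 3.59]
55 [4.44 3.73]
60 [4.98 3.82]
65 [5.52 3.87]
```

Emit:
apply_moves:
  xyz:
    - [0.23, 0, -0.5]
    - [0.5, 0, -0.97]
    - [0.82, 0, -1.42]
    - [1.17, 0, -1.84]
    - [1.17, 0, -1.84]
  turn:
    - [0, 0, 0]
    - [0, 0, 0]
    - [0, 0, 0]
    - [0, 0, 0]
    - [0, 0, 0]
  jaw: [0.8, 0.8, 0.8, 0.8, 0.8]

```text
time_s: 8.9
position: [516.9, 148.5, 69.4]
orientation: [0.999, 0.046, 0.0, 0.0]
ft_force: [-1.6, 1.4, -2.6]
finger_gap: 15.0
```

```bash
python3 go.py; python3 - <<'E'
from fit import *
im=manip.grab_frame('side')[:,:,::-1];cv2.imwrite('pics/k3.png',cv2.resize(im[200:320,230:390],(640,480)))
E
```

```text
t 8.9 plate pos [-26.6 -79.4  69.4] F [-1.43758319  1.50943653 -2.55803486] gap 14.950095796026075
```

View pics/k3.png

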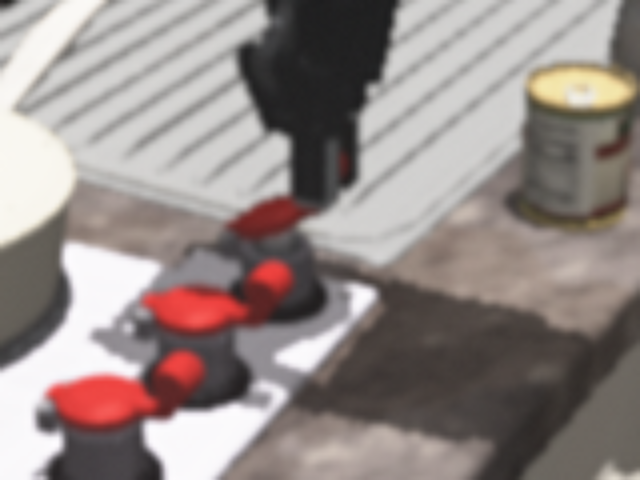

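The right cap is tilting up, with its disc at (270,215) raised about 20° and the knob still held. I'll continue along the arc.

Emit:
apply_moves:
  xyz:
    - [0.39, 0, -0.39]
    - [0.81, 0, -0.74]
    - [1.26, 0, -1.05]
    - [1.73, 0, -1.33]
    - [2.23, 0, -1.56]
  turn:
    - [0, 0, 0]
    - [0, 0, 0]
    - [0, 0, 0]
    - [0, 0, 0]
    - [0, 0, 0]
  jaw: [0.8, 0.8, 0.8, 0.8, 0.8]

```text
time_s: 9.57
position: [539.0, 150.5, 85.0]
orientation: [0.999, 0.046, -0.0, 0.0]
ft_force: [-4.5, -0.3, -1.7]
finger_gap: 15.5
```

Emit:
apply_moves:
  xyz:
    - [0.51, 0, -0.19]
    - [1.04, 0, -0.33]
    - [1.58, 0, -0.42]
    - [1.58, 0, -0.42]
  turn:
    - [0, 0, 0]
    - [0, 0, 0]
    - [0, 0, 0]
    - [0, 0, 0]
  jaw: [0.8, 0.8, 0.8, 0.8]

```text
time_s: 10.07
position: [555.4, 152.0, 89.4]
orientation: [0.999, 0.046, 0.001, 0.0]
ft_force: [-3.8, 0.8, 0.6]
finger_gap: 15.3
```

```bash
python3 go.py; python3 - <<'E'
from fit import *
im=manip.grab_frame('side')[:,:,::-1];cv2.imwrite('pics/k4.png',cv2.resize(im[200:320,230:390],(640,480)))
E
```

```text
t 10.075 plate pos [ 12.  -79.5  89.4] F [-3.714629    1.15150815  0.57160282] gap 15.349837773235784
```

View pics/k4.png

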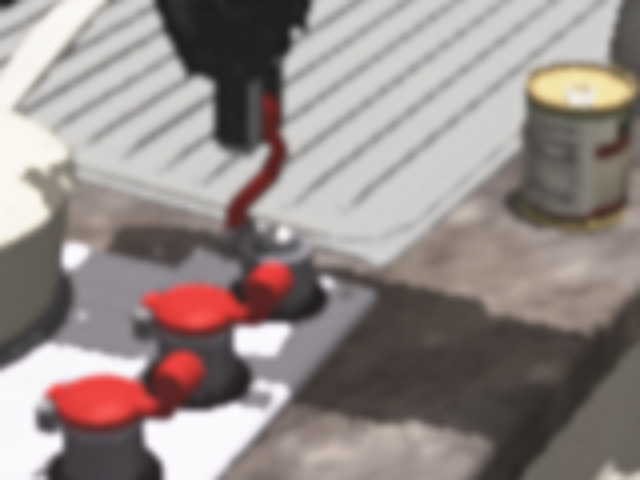

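The right cap stands about 60° open with its knob in the fingers. The bolt top shows at (283,235), and the other two caps are shut. I'll hold briefly, then hand in.

Emit:
apply_moves:
  xyz:
    - [0, 0, 0]
    - [0, 0, 0]
    - [0, 0, 0]
    - [0, 0, 0]
  turn:
    - [0, 0, 0]
    - [0, 0, 0]
    - [0, 0, 0]
    - [0, 0, 0]
  jaw: [0.8, 0.8, 0.8, 0.8]

```text
time_s: 10.62
position: [554.9, 152.0, 89.0]
orientation: [0.999, 0.046, 0.0, 0.0]
ft_force: [-2.6, 0.8, 0.7]
finger_gap: 15.5
```

```bash
python3 go.py; python3 -c "
from plant import manip
print(manip.hand_in())"
```

```text
t 10.625 plate pos [ 11.5 -79.4  89. ] F [-2.55641391  1.05234476  0.70000886] gap 15.468109107968282
the job is handed in; nothing more can be done
None
```

The loose bolt is the right one, and I handed the job in at 10.6 s with its cap held about 60° open by the knob.

- **Finding the bolt:** The right cap sank about 6 mm at 3–4 N, then bottomed out at 9.8 N. The middle cap stopped at 51.3 mm under 28 N, so it is firm. I did not tap the left cap.
- **Opening the cap:** I gripped the right knob on its flat ends, re-centred once, and lifted it along its arc. The knob had moved 50 mm back and 38 mm up, which is about 1.05 rad. I worked out that angle from the tool's position and did not read it directly.
- **Last checks:** The grip was steady at a 15.5 mm gap with 25 N of squeeze. The last side picture showed the other two caps shut and the tin in its place. The shaker was outside that picture and I did not check it, but the arm passed well above it.
- **Disagreement:** The side camera's fit of the plate was about 4 mm off the top camera's. The first grip then looked slightly off-centre, and re-gripping 4 mm nearer the robot fixed it.

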